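# Lay out the pastry decorating station

### The arm

A 7-joint arm with a two-finger parallel gripper is mounted at the origin on the work surface. World frame = base frame: x ahead of the robot, y to its left, z up, the work surface at z = 0. Lengths are in m, angles in rad, forces in N, time in s.
With the tool pointing down it reaches from about 0.425 to 1.025 m from the base axis. Payload 3.6 kg.
Tool frame: the origin (TCP) lies between the finger pads; the fingertips stand r.nose_length ahead of it and the grasp point (between the pads) is the TCP (r.nose_length is the distance from the TCP to the fingertips, in m); y points along the fingers, x is the direction in which the jaws open and shut, and the axes are right-handed (so a half turn about y gives the same grasp; the last joint's range is limited). The gripper opens to 85 mm and grips with 20 to 120 N. Pads are 22 mm wide; open, the fingers measure 114 mm over their backs; the gripper's body (76 mm by 85 mm) begins 54 mm behind the grasp point. The pads swing forward as they close: fully open they stand 13 mm farther back than shut.
Start: joints at [1.117, 0.591, 0.048, 1.609, -0.033, 0.943, -0.034], TCP at [0.255, -0.679, 0.25] pointing down, gripper open.
Joint ranges: [-2.69, 2.69], [-0.47, 2.24], [-1.27, 1.36], [0.19, 2.51], [-1.53, 4.68], [0.08, 2.07], [-3.09, 3.09]. Speed limits (rad/s): [2.57, 2.57, 3.14, 3.14, 3.14, 3.14, 3.14].

### API

Orientations are given as a 3x3 rotation matrix whose columns are the frame's x, y, z axes.
In Python, from bench import r gives the robot as it stands.
- The arm moves only by the tool apply_moves, never from a script. Its argument "rows" is a list of rows, each a list of 3 entries, a list of its own where there are three numbers: the shift along the world's x, y, z in mm, then the turn about the world's z in rad, then the finger opening in mm, from 0 to 85.4. In form: [[[dx, dy, dz], roll, jaw], ...]. A call has 1 to 8 rows; each row shifts and turns the commanded pose from where the row before left it; what a row does not reach is not made up. A row lasts 1/8 s, in which the tool goes at most 62.5 mm and 10.7 degrees, less where a joint would pass 70% of its speed; a pose out of reach is approached as far as the arm can. A call is refused whole if a number of a shift passes 62.5 or a number of a turn 0.188, either way. A call with a gripper value outside its range is refused whole. The fingers move at their own pace and stop on an object; "force" is the grip in N (left out, the last holds). Time passes only in rows, so rows that do not move let the fingers close. It gives the time, the measured TCP pose, the force and the opening at its end, in the units of the state.
- r.state(): the state, without advancing time (a new reading comes with each control period).
- r.grab_frame(name): name is "scene" or "top" or "wrist"; returns a dict with "frame" (480x640x3 uint8, red, green, blue), "fov_y" (degrees; the focal length in pixels is half the picture's height over the tangent of half this angle, whatever the lens; pixels are square), "cx", "cy" (the principal point, pixels), "extrinsics" (4x4, takes a point from camera to world coordinates); the wrist camera has in their place "hand_eye" (4x4, takes a point from camera to tool coordinates, whose origin is the TCP and whose axes are the tool frame's). Camera axes: x right, y down, z forward; pixel columns grow to the right and rows downward; lengths in m; the calibration is good to about 2 mm. The wrist camera is an equidistant fisheye: a pixel r from the principal point sees the ray r / f radians off the axis. A picture is of the moment at which its call begins: read the wrist's pose just before it. There is no depth.
- r.job_done(): hands the job in, once; it reports no verdict.
The state is a dict: "time": time; "qpos": joint angles; "dq": joint speeds; "joint_torque": joint torques, N m; "tool_pos": TCP position; "tcp_rot": TCP orientation; "contact_force": force on the tool from outside, world axes, zero at the start; "ft_torque": the same for the moment, N m; "grip_width": finger opening in m.
Only numpy, scipy, OpenCV 4.12 (cv2) and the standard library are available. Lean on these libraries where they do the work, as an engineer would, in place of code of your own. Each camera call takes 0.05 s, during which the arm holds its last target. There are 200 camera calls.

### The job

Lay out the decorating station: stand the gold tin centred on the round green mat, the blue-lidded jar centred on the square white tile, and the red-lidded jar on the bare table exactly midway between mat and tile, in line with them. Only when those three are in place, last of all stand the piping nozzle, tip up, on the middle of the gold tin's top. Keep everything upright as you work, and leave the steel bowl, the card tray and the spatula where they are.

Things in the scene. Friction and masses are not known exactly. Their poses are not given: they have to be found in the camera images.
- tin: Closed gold-coloured ribbed food tin, a plain upright cylinder 65 mm in diameter and 80 mm tall with a flat top, about 0.35 kg; loose, stands on the table at the start. Origin: centre of its underside; z is up along its axis.
- red_jar: Straight clear jar with red contents and a red lid, an upright cylinder 48 mm in diameter and 72 mm tall (the lid is the top 20 mm, as wide as the jar), about 0.16 kg; loose, stands on the table. Origin: centre of its underside; z up.
- blue_jar: Straight clear jar with blue contents and a blue lid, an upright cylinder 48 mm in diameter and 72 mm tall (the lid is the top 20 mm, as wide as the jar), about 0.16 kg; loose, stands on the table. Origin: centre of its underside; z up.
- nozzle: Piping nozzle: an orange cylindrical coupling 36 mm in diameter and 28 mm tall, with a steel cone on top that tapers from 28 mm to 12 mm, 50 mm tall in all, about 50 g; loose, stands on its coupling with the tip up. Grip it by the orange coupling. Origin: centre of its underside; z up towards the tip.
- mat: Round flat green mat, 100 mm in diameter, 4 mm thick, fixed to the table. Origin: centre of its underside, at table height (its top is 4 mm above it); z up. Its centre is always 260 mm from the tile's centre; it may lie to the left or to the right of the tile.
- tile: Square flat white ceramic tile with a thin blue border, 100 x 100 mm, 6 mm thick, fixed to the table. Origin: centre of its underside, at table height (its top is 6 mm above it); z up; its y axis lies along the line through the mat's centre (pointing to it or away from it).
- bowl: Steel bowl, 120 mm across the rim, 55 mm tall, standing loose at the left (+y) side; not to be moved. Origin: centre of its underside.
- tray: Empty card cake tray, about 176 x 96 mm, 26 mm tall, lying loose at the right (-y) side; not to be moved. Origin: centre of its underside; x along its length.
- spatula: Spatula with a black handle, lying loose across the far side of the table, beyond the mat and the tile; not to be moved. Origin: underside, on its long axis; x along its length.
Things that resemble listed ones, but are neither listed nor needed, are in the scene too. There is more than one size of the blue_jar; the one meant has the size given above.

How it is judged:
On the way, in this order (a step that is already met when the one before it is completed fails the run):
1. the gold tin stands on the green mat, the blue jar on the white tile and the red jar midway between them (in any order) (horizontal distance between tin and mat below 0.012 m and height (world z) of tin between 0.001 and 0.007 m and angle between each of tin, blue_jar, red_jar's own z axis and vertical below 0.1 rad and linear speed of each of tin, blue_jar, red_jar below 0.02 m/s and horizontal distance between blue_jar and tile below 0.012 m and height (world z) of blue_jar between 0.003 and 0.009 m and x of red_jar in the frame of tile between -0.015 and 0.015 m and horizontal distance between red_jar and mat below 0.145 m and horizontal distance between red_jar and tile below 0.145 m and height (world z) of red_jar below 0.004 m), for 0.2 s.
2. then the nozzle stands on the gold tin (horizontal distance between nozzle and tin below 0.012 m and z of nozzle in the frame of tin between 0.077 and 0.083 m and angle between nozzle's own z axis and vertical below 0.1 rad and linear speed of nozzle below 0.02 m/s), for 0.2 s.
At the end, for the whole second after the job is handed in: Tin on mat and blue jar on tile, centred within 12 mm; red jar on the table within 15 mm of the line mat-tile and at most 145 mm from the centre of each (260 mm apart); nozzle tip up on the tin's top, within 12 mm of its axis; all upright within 0.1 rad, at rest (all of step 1 and all of step 2); the robot touches nothing.
It fails at once if the steel bowl is moved more than 20 mm (distance of bowl from where it was at the start of the episode above 0.02 m).
It fails at once if the card tray is moved more than 20 mm (distance of tray from where it was at the start of the episode above 0.02 m).
It fails at once if the spatula is moved more than 20 mm (distance of spatula from where it was at the start of the episode above 0.02 m).
It fails at once if the tin, a jar or the nozzle is tipped by more than 0.6 rad (angle between any of tin, red_jar, blue_jar, nozzle's own z axis and vertical above 0.6 rad).
It also fails if it takes over 112 s, if anything falls off the work surface, if the arm or the gripper's body presses on something with over 40 N, if the wrist force passes 120 N, or if a joint passes its speed limit or range.

## Working session

There is one attempt and no reset: what is moved stays moved. The work goes in short steps, Python scripts to look and compute and a tool call to move; the robot and the scene stay as the last step left them, time stands still between calls to the robot, and variables do not carry over. Pictures are saved under pics/ and viewed, about 12 in all and at most 16, crops included, and the job is handed in when it is done.

Besides the shell and the picture viewer there is one more tool, called after ">>>" as a command line: name --argument value ..., lists and objects as JSON in quotes. apply_moves: Moves the arm, as the interface text tells. Its arguments: {"type":"object","properties":{"rows":{"type":"array"},"force":{"type":"number"}},"required":["rows"]}

```bash
mkdir -p pics; ls
python3 - <<'E'
from bench import r
import cv2,pickle,numpy as np
s=r.state();print(s,r.nose_length)
for n in("scene","top"):
    d=r.grab_frame(n);pickle.dump(d,open(f"{n}.pkl","wb"));cv2.imwrite(f"pics/{n}0.png",d["frame"][:,:,::-1])
    print(n,d["fov_y"],d["cx"],d["cy"],np.round(d["extrinsics"],4).tolist())
E
```

```text
pics
{'time': 0.0, 'qpos': array([ 1.11750196,  0.59212636,  0.04830221,  1.60986048, -0.0333262 ,
        0.9426863 , -0.03372827]), 'dq': array([-0.00195895, -0.0001408 ,  0.0015957 ,  0.00043707, -0.00183856,
       -0.00106999,  0.0002676 ]), 'joint_torque': array([ 1.07082011e-03, -5.48685622e+01,  1.54635407e+00, -1.98124337e+01,
        9.22219071e-03,  8.85779271e-03,  8.48367137e-06]), 'tool_pos': array([ 0.25498912, -0.67782369,  0.24912144]), 'tcp_rot': array([[ 3.52112443e-01, -9.02291360e-04,  9.35957271e-01],
       [-9.35954947e-01,  2.08869718e-03,  3.52113582e-01],
       [-2.27264035e-03, -9.99997412e-01, -1.09047796e-04]]), 'contact_force': array([0.27238345, 0.01496815, 0.39036363]), 'ft_torque': array([ 0.00587054,  0.01768672, -0.03300184]), 'grip_width': 0.08542546071609106} 0.019
scene 46.97438976757459 319.05020898827615 239.91175633452147 [[-0.8408, 0.3855, -0.3801, 1.0702], [0.5414, 0.5954, -0.5936, 0.8111], [-0.0025, -0.7049, -0.7093, 0.9728], [0.0, 0.0, 0.0, 1.0]]
top 42.820000177749726 317.29763616208595 246.89829941236968 [[-0.0283, -0.9882, 0.1502, 0.3599], [-0.9995, 0.0262, -0.0161, 0.0206], [0.012, -0.1506, -0.9885, 1.4938], [0.0, 0.0, 0.0, 1.0]]
```

View pics/top0.png

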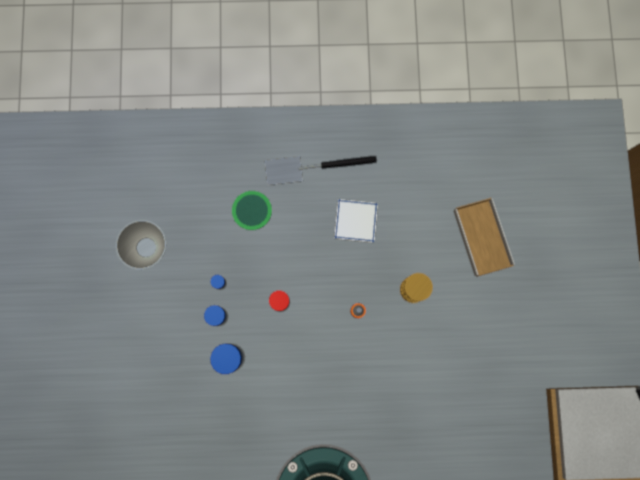

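View pics/scene0.png

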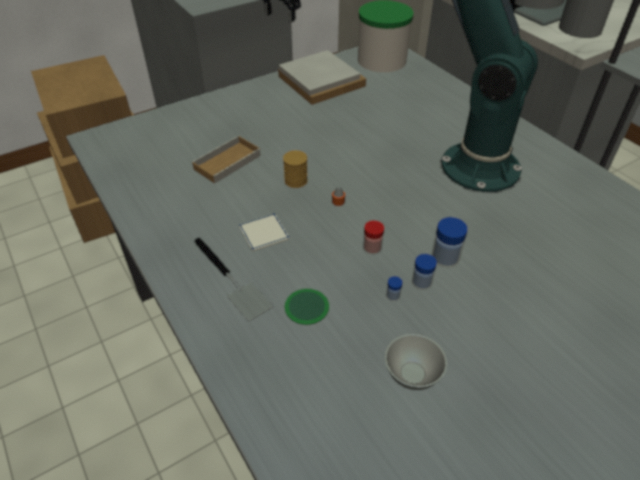

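The top view shows the mat (252,210), tile (356,220), tin (416,288), nozzle (358,311) and red lid (279,301). There are three blue lids, at (218,282), (214,316) and (226,359), so the right one has to be picked by size.

```bash
cat > h.py <<'E'
import cv2,numpy as np
def ray(d,uv,z,E=None):
    f=240/np.tan(np.radians(d["fov_y"]/2));E=d["extrinsics"]
    v=E[:3,:3]@np.array([(uv[0]-d["cx"])/f,(uv[1]-d["cy"])/f,1]);o=E[:3,3]
    return o+v*(z-o[2])/v[2]
def proj(d,p):
    f=240/np.tan(np.radians(d["fov_y"]/2));q=np.linalg.inv(d["extrinsics"])@np.r_[p,1]
    return q[:2]/q[2]*f+[d["cx"],d["cy"]]
C={"red":[((0,150,90),(3,255,255)),((174,150,90),(180,255,255))],"orange":[((4,150,90),(14,255,255))],
"gold":[((15,120,70),(28,255,255))],"blue":[((100,160,80),(125,255,255))],"green":[((50,90,60),(85,255,255))],"white":[((0,0,215),(180,40,255))]}
def blobs(img,c,amin=25):
    h=cv2.cvtColor(img,cv2.COLOR_RGB2HSV);m=sum(cv2.inRange(h,np.array(a),np.array(b)) for a,b in C[c])
    out=[]
    for k in cv2.findContours(m,cv2.RETR_EXTERNAL,cv2.CHAIN_APPROX_NONE)[0]:
        k=cv2.convexHull(k);M=cv2.moments(k)
        if M["m00"]>amin: out.append((M["m10"]/M["m00"],M["m01"]/M["m00"],M["m00"],cv2.minAreaRect(k)))
    return out
E
python3 - <<'E'
from h import *
import pickle
Z=dict(red=.062,orange=.014,gold=.04,blue=.062,green=.004,white=.006)
for n in("top","scene"):
    d=pickle.load(open(n+".pkl","rb"))
    for c in C:
        for u,v,a,b in blobs(d["frame"],c):
            p=ray(d,(u,v),Z[c]);f=240/np.tan(np.radians(d["fov_y"]/2))
            mm=np.linalg.norm(p-d["extrinsics"][:3,3])/f*1000
            if p[0]>.1 and abs(p[1])<.6 and a<3000: print(n,c,round(u,1),round(v,1),a,p.round(4),"mm",(np.array(b[1])*mm+mm).round(1),round(b[2],1))
E
```

```text
top red 278.7 300.4 289.5 [0.4536 0.0908 0.062 ] mm [46.9 46.9] 90.0
top orange 357.6 310.4 139.0 [ 0.4276 -0.0963  0.014 ] mm [34. 34.] 90.0
top gold 555.8 435.6 504.0 [ 0.1265 -0.5403  0.04  ] mm [236.2  17.9] 84.2
top gold 416.0 287.7 658.5 [ 0.4763 -0.2356  0.04  ] mm [67.7 75. ] 90.0
top gold 483.6 236.9 2151.0 [ 0.5946 -0.4055  0.04  ] mm [178.  81.] 71.9
top blue 225.7 358.5 649.5 [0.3238 0.2152 0.062 ] mm [66.1 70.8] 90.0
top blue 214.5 315.3 275.5 [0.4232 0.2405 0.062 ] mm [47.4 45. ] 0.0
top blue 217.7 281.5 109.0 [0.5017 0.2328 0.062 ] mm [28.5 30.9] 90.0
top green 251.4 209.9 1187.0 [0.6834 0.1572 0.004 ] mm [ 97.5 100. ] 90.0
scene red 373.9 227.7 196.5 [0.4505 0.0854 0.062 ] mm [45.4 35.6] 18.4
scene orange 338.1 199.4 60.5 [ 0.4325 -0.0908  0.014 ] mm [23.8 29.1] 90.0
scene gold 294.8 168.4 669.5 [ 0.4766 -0.2375  0.04  ] mm [99.3 60.7] 90.0
scene gold 223.7 158.6 966.5 [ 0.6203 -0.3834  0.04  ] mm [ 59.4 179.2] 60.0
scene gold 337.9 90.0 368.0 [ 0.1456 -0.5156  0.04  ] mm [ 27.6 194.5] 69.8
scene blue 394.7 282.3 93.0 [0.5148 0.2459 0.062 ] mm [26.2 24. ] 0.0
scene blue 425.7 262.0 222.5 [0.4197 0.2367 0.062 ] mm [34.2 45.6] 90.0
scene blue 452.1 227.7 413.0 [0.2948 0.1862 0.062 ] mm [48.9 68.4] 90.0
scene green 306.4 306.1 1188.0 [0.6862 0.1585 0.004 ] mm [77.9 98. ] 90.0
```

Run:
```python
from h import *
import pickle
C["white"]=[((0,0,190),(180,60,255))]
for n in("top","scene"):
    d=pickle.load(open(n+".pkl","rb"))
    for u,v,a,b in blobs(d["frame"],"white",300):
        p=ray(d,(u,v),.006)
        if .3<p[0]<.95 and abs(p[1])<.5: print(n,u,v,a,p.round(4),b)
    print([proj(d,p).round(1) for p in [(.685,.158,.004)]])
d=pickle.load(open("top.pkl","rb"));s=pickle.load(open("scene.pkl","rb"))
# two-view: mark heights of big/small blue lids tops
def tri(a,b):
    L=[]
    for dd,uv in((d,a),(s,b)):
        L.append((dd["extrinsics"][:3,3],ray(dd,uv,0)-dd["extrinsics"][:3,3]))
    A=np.zeros((3,3));y=np.zeros(3)
    for o,v in L:
        v=v/np.linalg.norm(v);P=np.eye(3)-np.outer(v,v);A+=P;y+=P@o
    return np.linalg.solve(A,y).round(4)
for k,a,b in [("big",(225.7,358.5),(452.1,227.7)),("med",(214.5,315.3),(425.7,262)),("small",(217.7,281.5),(394.7,282.3)),("red",(278.7,300.4),(373.9,227.7)),("tin",(416,287.7),(294.8,168.4)),("noz",(357.6,310.4),(338.1,199.4)),("mat",(251.4,209.9),(306.4,306.1))]: print(k,tri(a,b))
```

```text
top 355.4471126357919 220.24571183533448 1166.0 [ 0.6503 -0.1     0.006 ] ((355.57427978515625, 220.25741577148438), (34.82630157470703, 34.0302734375), 5.710593223571777)
[array([251.1, 209.3])]
[array([306.7, 305.8])]
big [0.3246 0.2103 0.0972]
med [0.423  0.2397 0.0667]
small [0.5037 0.2352 0.0442]
red [0.4538 0.0901 0.0676]
tin [ 0.4768 -0.2358  0.0409]
noz [ 0.428  -0.0969  0.0074]
mat [0.6846 0.157  0.0013]
```

>>> apply_moves --rows '[[[18,37,0],0,85],[[19,37,0],0,85],[[18,37,0],0,85],[[19,37,0],0,85],[[18,37,0],0,85],[[19,37,0],0,85],[[18,37,0],0,85],[[19,37,0],0,85]]' --force 40

```text
time: 1.1
tool_pos: [0.4035, -0.3811, 0.25]
tcp_rot: [[0.352, -0.001, 0.936], [-0.936, 0.0, 0.352], [-0.001, -1.0, -0.0]]
contact_force: [-0.5, 0.3, -0.1]
grip_width: 0.0849
```

>>> apply_moves --rows '[[[18,37,0],0,85],[[19,37,0],0,85],[[18,37,0],0,85],[[19,35,0],0,85],[[0,0,0],0,85],[[0,0,0],0,85]]'

```text
time: 1.85
tool_pos: [0.4767, -0.237, 0.2501]
tcp_rot: [[0.352, -0.001, 0.936], [-0.936, -0.0, 0.352], [-0.0, -1.0, -0.001]]
contact_force: [0.1, -0.2, 0.4]
grip_width: 0.0851
```

```bash
cat >> h.py <<'E'
def wray(d,s,uv,z):
    f=240/np.tan(np.radians(d["fov_y"]/2));x=np.array([uv[0]-d["cx"],uv[1]-d["cy"]]);rr=np.hypot(*x);t=rr/f
    c=np.r_[x/rr*np.sin(t),np.cos(t)];T=np.eye(4);T[:3,:3]=s["tcp_rot"];T[:3,3]=s["tool_pos"];E=T@d["hand_eye"]
    v=E[:3,:3]@c;o=E[:3,3];return o+v*(z-o[2])/v[2]
E
python3 - <<'E'
from h import *
from bench import r
s=r.state();d=r.grab_frame("wrist");cv2.imwrite("pics/w1.png",d["frame"][:,:,::-1])
print(d["fov_y"],np.round(d["hand_eye"],3).tolist())
for c,z in(("gold",.08),("orange",.014),("red",.062)):
    for u,v,a,b in blobs(d["frame"],c,200): print(c,round(u),round(v),a,wray(d,s,(u,v),z).round(4))
E
```

```text
65.70646984690485 [[1.0, 0.001, -0.001, -0.0], [0.001, -0.311, 0.951, -0.123], [0.001, -0.951, -0.311, 0.079], [0.0, 0.0, 0.0, 1.0]]
gold 502 433 345.0 [ 0.287  -0.5452  0.08  ]
gold 324 208 5281.0 [ 0.4791 -0.2309  0.08  ]
gold 520 156 10276.0 [ 0.5844 -0.3719  0.08  ]
gold 537 73 209.0 [ 0.6591 -0.358   0.08  ]
orange 182 196 980.0 [ 0.4244 -0.0925  0.014 ]
red 24 130 960.0 [0.4491 0.0998 0.062 ]
```

View pics/w1.png

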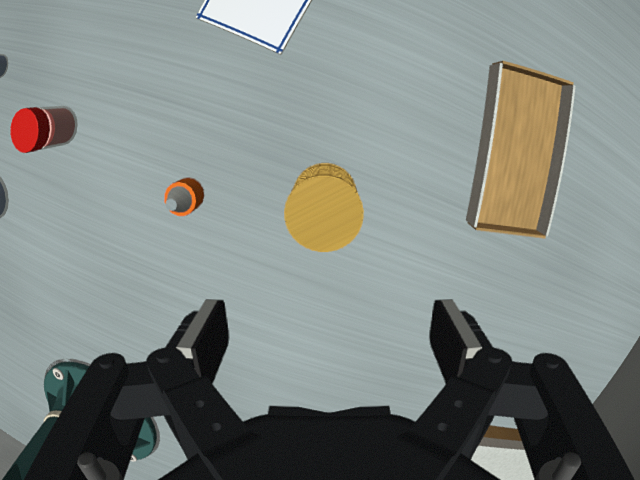

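The wrist view shows the tin's top circle at (324,213), between the jaws and in agreement with the top camera. I'll go down onto it.

>>> apply_moves --rows '[[[0,2,-40],0,85],[[0,0,-40],0,85],[[0,0,-40],0,85],[[0,0,-30],0,85],[[0,0,-25],0,85],[[0,0,-25],0,85],[[0,0,0],0,85]]'

```text
time: 2.78
tool_pos: [0.4754, -0.2356, 0.0488]
tcp_rot: [[0.35, -0.004, 0.937], [-0.937, 0.001, 0.35], [-0.002, -1.0, -0.003]]
contact_force: [-0.2, 0.2, 1.4]
grip_width: 0.0849
```

>>> apply_moves --rows '[[[0,0,0],0,55],[[0,0,0],0,55],[[0,0,0],0,55],[[0,0,0],0,55],[[0,0,0],0,55],[[0,0,0],0,55],[[0,0,0],0,55],[[0,0,0],0,55]]'

```text
time: 3.78
tool_pos: [0.4776, -0.2351, 0.0513]
tcp_rot: [[0.352, 0.001, 0.936], [-0.936, -0.001, 0.352], [0.001, -1.0, 0.001]]
contact_force: [-1.6, -0.3, 6.4]
grip_width: 0.0634
```

>>> apply_moves --rows '[[[0,0,20],0,55],[[0,0,30],0,55],[[0,0,30],0,55],[[12,22,0],0,55],[[20,38,0],0,55],[[20,38,0],0,55],[[20,38,0],0,55],[[20,38,0],0,55]]'

```text
time: 4.78
tool_pos: [0.5694, -0.0592, 0.1301]
tcp_rot: [[0.352, -0.0, 0.936], [-0.936, -0.0, 0.352], [-0.0, -1.0, -0.0]]
contact_force: [0.1, -0.5, -2.5]
grip_width: 0.0629
```

>>> apply_moves --rows '[[[20,38,0],0,55],[[20,38,0],0,55],[[20,38,0],0,55],[[20,38,0],0,55],[[20,38,0],0,55],[[15,28,0],0,55],[[0,0,0],0,55],[[0,0,0],0,55]]'

```text
time: 5.78
tool_pos: [0.6832, 0.1565, 0.1295]
tcp_rot: [[0.352, -0.002, 0.936], [-0.936, -0.001, 0.352], [0.001, -1.0, -0.002]]
contact_force: [0.3, -0.4, -2.4]
grip_width: 0.0629
```

Run:
```python
from h import *
from bench import r
s=r.state();print(s["tool_pos"],s["grip_width"],s["contact_force"])
d=r.grab_frame("wrist");cv2.imwrite("pics/w2.png",d["frame"][:,:,::-1])
for c,z in(("gold",.12),("green",.004)):
    for u,v,a,b in blobs(d["frame"],c,200): print(c,round(u),round(v),a,wray(d,s,(u,v),z).round(4))
```

```text
[0.68324082 0.15651447 0.12953069] 0.06287097775919295 [ 0.33264763 -0.43870738 -2.43068865]
gold 329 328 29705.5 [0.6775 0.155  0.12  ]
green 325 214 11316.5 [0.6933 0.1638 0.004 ]
```

View pics/w2.png

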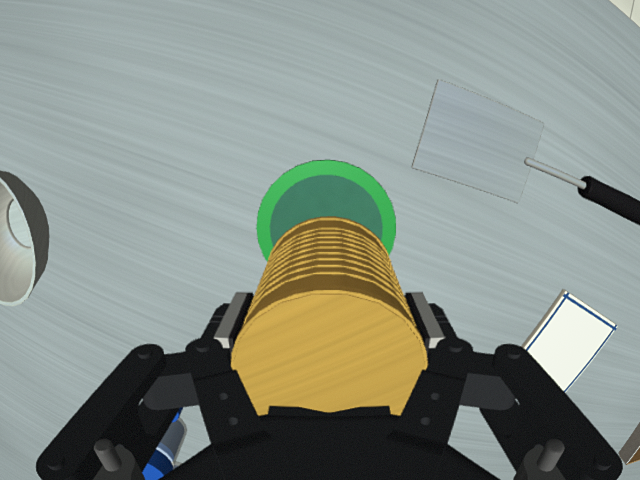

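Run:
```python
from h import *
from bench import r
s=r.state();d=r.grab_frame("wrist");n=np.array([.936,.352])
for uv,z,R in(((327,159.5),.004,.05),((328,290.5),.1595,.0325),((327,217.5),.0795,.0325)):
    p=wray(d,s,uv,z)[:2];print(p, p-R*n)
a,b=wray(d,s,(257,225),.004),wray(d,s,(396,225),.004);print(a,b,(a+b)/2,np.linalg.norm(a-b))
```

```text
[0.72905404 0.17460503] [0.68225404 0.15700503]
[0.71283519 0.16750187] [0.68241519 0.15606187]
[0.71129336 0.16759817] [0.68087336 0.15615817]
[0.66862721 0.20500792 0.004     ] [0.70322209 0.11280494 0.004     ] [0.68592465 0.15890643 0.004     ] 0.0984794068344671
```

The tin is centred over the mat within about 1 mm, so I'll lower it and release.

>>> apply_moves --rows '[[[0,0,-20],0,55],[[0,0,-20],0,55],[[0,0,-20],0,55],[[0,0,-8],0,55],[[0,0,-4],0,55],[[0,0,-2],0,55],[[0,0,0],0,55],[[0,0,0],0,55]]'

```text
time: 6.88
tool_pos: [0.6847, 0.1575, 0.057]
tcp_rot: [[0.352, 0.001, 0.936], [-0.936, 0.0, 0.352], [0.0, -1.0, 0.001]]
contact_force: [0.1, 0.1, -2.3]
grip_width: 0.0633
```

>>> apply_moves --rows '[[[0,0,0],0,70],[[0,0,0],0,80],[[0,0,0],0,85],[[0,0,0],0,85],[[0,0,30],0,85],[[0,0,50],0,85],[[0,0,50],0,85],[[0,0,10],0,85]]'

```text
time: 7.88
tool_pos: [0.6869, 0.1579, 0.2009]
tcp_rot: [[0.352, 0.008, 0.936], [-0.936, 0.002, 0.352], [0.001, -1.0, 0.008]]
contact_force: [-0.6, 0.2, -0.5]
grip_width: 0.0851
```

>>> apply_moves --rows '[[[-33,10,0],0,85],[[-38,12,0],0,85],[[-38,12,0],0,85],[[-38,12,0],0,85],[[-38,12,0],0,85],[[-38,12,0],0,85],[[-38,12,0],0,85],[[0,0,0],0,85]]'

```text
time: 8.88
tool_pos: [0.4192, 0.2398, 0.1955]
tcp_rot: [[0.357, -0.004, 0.934], [-0.934, -0.002, 0.357], [-0.0, -1.0, -0.004]]
contact_force: [0.8, -0.1, 0.3]
grip_width: 0.0849
```

Run:
```python
from h import *
from bench import r
s=r.state();print(s["tool_pos"],s["qpos"][6])
d=r.grab_frame("wrist");cv2.imwrite("pics/w3.png",d["frame"][:,:,::-1])
for c,z in(("blue",.062),("red",.062)):
    for u,v,a,b in blobs(d["frame"],c,200): print(c,round(u),round(v),a,wray(d,s,(u,v),z).round(4))
```

```text
[0.41921114 0.23983135 0.19545168] -1.7877085219222753
blue 318 360 6116.5 [0.3034 0.2066 0.062 ]
blue 328 223 3515.5 [0.421 0.242 0.062]
blue 373 119 1496.5 [0.5015 0.2399 0.062 ]
red 515 253 2568.0 [0.4524 0.0915 0.062 ]
```

View pics/w3.png

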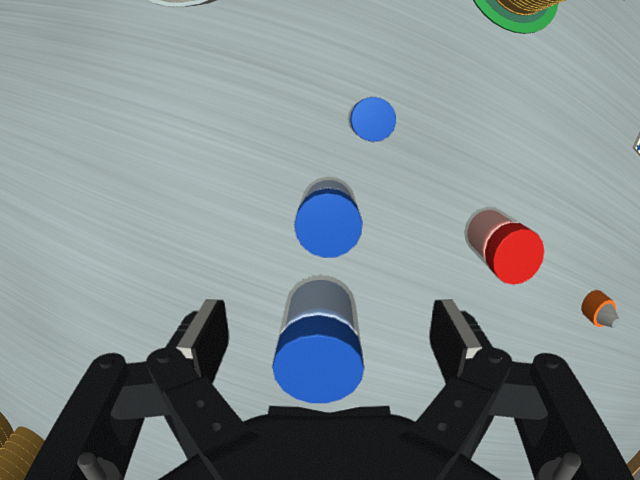

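The middle-sized blue lid is at (328,223) in the wrist view, which puts it at (.422,.241), directly under the tool. Going down.

>>> apply_moves --rows '[[[0,1,-40],0,85],[[0,0,-40],0,85],[[0,0,-30],0,85],[[0,0,-20],0,85],[[0,0,-20],0,85],[[0,0,0],0,85],[[0,0,0],0,85]]'

```text
time: 9.8
tool_pos: [0.4243, 0.2402, 0.0465]
tcp_rot: [[0.351, 0.001, 0.936], [-0.936, 0.0, 0.351], [0.0, -1.0, 0.001]]
contact_force: [-0.9, -0.0, -0.2]
grip_width: 0.0847
```

>>> apply_moves --rows '[[[0,0,0],0,40],[[0,0,0],0,40],[[0,0,0],0,40],[[0,0,0],0,40],[[0,0,0],0,40],[[0,0,0],0,40],[[0,0,0],0,40],[[0,0,0],0,40]]' --force 30

```text
time: 10.8
tool_pos: [0.4237, 0.2408, 0.0471]
tcp_rot: [[0.352, 0.001, 0.936], [-0.936, 0.001, 0.352], [-0.0, -1.0, 0.001]]
contact_force: [-0.5, 0.5, 5.1]
grip_width: 0.047
```

>>> apply_moves --rows '[[[0,0,25],0,40],[[0,0,40],0,40],[[0,0,35],0,40],[[14,-21,0],0,40],[[23,-35,0],0,40],[[23,-35,0],0,40],[[23,-35,0],0,40],[[23,-35,0],0,40]]'

```text
time: 11.8
tool_pos: [0.5293, 0.0782, 0.1461]
tcp_rot: [[0.352, -0.001, 0.936], [-0.936, -0.0, 0.352], [-0.0, -1.0, -0.001]]
contact_force: [0.1, 0.5, -2.5]
grip_width: 0.0472
```

>>> apply_moves --rows '[[[23,-35,0],0,40],[[23,-35,0],0,40],[[23,-35,0],0,40],[[23,-35,0],0,40],[[18,-27,0],0,40],[[10,-13,0],0,40],[[0,0,0],0,40],[[0,0,0],0,40]]'

```text
time: 12.8
tool_pos: [0.6481, -0.0983, 0.1459]
tcp_rot: [[0.354, -0.002, 0.935], [-0.935, 0.002, 0.354], [-0.002, -1.0, -0.001]]
contact_force: [-0.6, 0.5, -1.4]
grip_width: 0.0474
```

Run:
```python
from h import *
from bench import r
s=r.state();print(s["tool_pos"],s["grip_width"],s["contact_force"])
d=r.grab_frame("wrist");cv2.imwrite("pics/w4.png",d["frame"][:,:,::-1])
```

```text
[ 0.6481283  -0.09831492  0.14590093] 0.047392232637538646 [-0.55294934  0.48951991 -1.37273094]
```

View pics/w4.png

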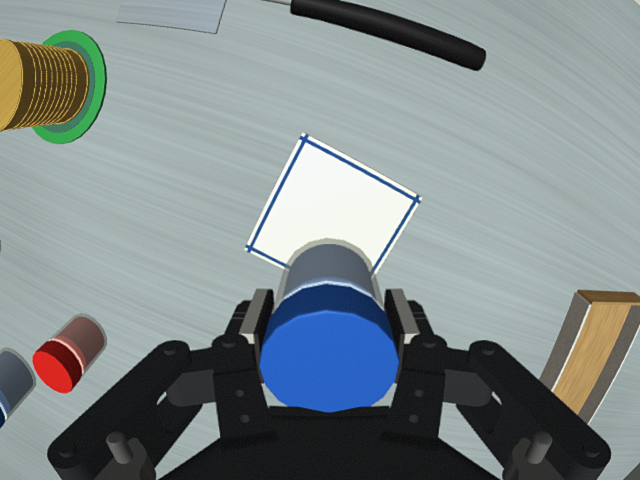

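Run:
```python
from h import *
from bench import r
s=r.state();d=r.grab_frame("wrist");n=np.array([.936,.352]);print(s["tool_pos"])
a,b,c=[wray(d,s,u,.006) for u in((247,249),(421.5,198),(304,133))];print(a,b,c,(a+b)/2,np.linalg.norm(a-c),np.linalg.norm(b-c))
p=(a-c)[:2];print("angle",np.degrees(np.arctan2(*p[::-1])))
for uv,z in(((329,239.5),.099),((328,283),.171)):print(wray(d,s,uv,z)[:2]-.024*n)
```

```text
[ 0.64823177 -0.09817724  0.14602008]
[ 0.6069581  -0.04546111  0.006     ] [ 0.69138909 -0.15414093  0.006     ] [ 0.70436175 -0.05721963  0.006     ] [ 0.64917359 -0.09980102  0.006     ] 0.09811082759059946 0.09778561683770613
angle 173.11658872236532
[ 0.64455521 -0.09885693]
[ 0.65525216 -0.09465585]
```

The jar is over the tile's centre (.6495,-.100) within about 2 mm. I'll lower it and release.

>>> apply_moves --rows '[[[0,0,-25],0,40],[[0,0,-30],0,40],[[0,0,-20],0,40],[[0,0,-10],0,40],[[0,0,-6],0,40],[[0,0,-2],0,40],[[0,0,0],0,40],[[0,0,0],0,40]]'

```text
time: 13.9
tool_pos: [0.6497, -0.1007, 0.054]
tcp_rot: [[0.352, 0.001, 0.936], [-0.936, -0.0, 0.352], [0.001, -1.0, 0.001]]
contact_force: [0.2, 0.2, -1.1]
grip_width: 0.0474
```

>>> apply_moves --rows '[[[0,0,0],0,60],[[0,0,0],0,80],[[0,0,0],0,85],[[0,0,0],0,85],[[0,0,30],0,85],[[0,0,50],0,85],[[0,0,50],0,85],[[0,0,15],0,85]]'

```text
time: 14.9
tool_pos: [0.6513, -0.1009, 0.2021]
tcp_rot: [[0.352, 0.006, 0.936], [-0.936, -0.001, 0.352], [0.003, -1.0, 0.006]]
contact_force: [0.5, 0.0, -0.3]
grip_width: 0.0849
```

>>> apply_moves --rows '[[[-27,26,0],0,85],[[-28,28,0],0,85],[[-28,28,0],0,85],[[-28,27,0],0,85],[[-28,28,0],0,85],[[-28,27,0],0,85],[[-28,27,0],0,85],[[0,0,0],0,85]]'

```text
time: 15.9
tool_pos: [0.451, 0.0922, 0.1976]
tcp_rot: [[0.357, -0.004, 0.934], [-0.934, -0.0, 0.357], [-0.001, -1.0, -0.004]]
contact_force: [0.9, -0.5, -0.4]
grip_width: 0.085
```

>>> apply_moves --rows '[[[0,0,-40],0,85],[[0,0,-40],0,85],[[0,0,-30],0,85],[[0,0,-20],0,85],[[0,0,-22],0,85],[[0,0,0],0,85],[[0,0,0],0,85]]'

```text
time: 16.77
tool_pos: [0.4548, 0.09, 0.0465]
tcp_rot: [[0.351, 0.0, 0.936], [-0.936, -0.0, 0.351], [0.0, -1.0, 0.0]]
contact_force: [-0.3, 0.5, 1.0]
grip_width: 0.0851
```

>>> apply_moves --rows '[[[0,0,0],0,40],[[0,0,0],0,40],[[0,0,0],0,40],[[0,0,0],0,40],[[0,0,0],0,40],[[0,0,0],0,40],[[0,0,0],0,40],[[0,0,0],0,40]]'

```text
time: 17.77
tool_pos: [0.4547, 0.0906, 0.0471]
tcp_rot: [[0.352, 0.001, 0.936], [-0.936, 0.0, 0.352], [0.0, -1.0, 0.001]]
contact_force: [-0.6, -0.3, 5.5]
grip_width: 0.0477
```

>>> apply_moves --rows '[[[0,0,25],0,40],[[0,0,35],0,40],[[24,-7,0],0,40],[[38,-11,0],0,40],[[38,-11,0],0,40],[[38,-11,0],0,40],[[38,-11,0],0,40],[[36,-11,0],0,40]]'

```text
time: 18.77
tool_pos: [0.667, 0.028, 0.1062]
tcp_rot: [[0.352, -0.001, 0.936], [-0.936, 0.0, 0.352], [-0.0, -1.0, -0.001]]
contact_force: [0.9, 0.3, -2.5]
grip_width: 0.0478
```

>>> apply_moves --rows '[[[0,0,0],0,40],[[0,0,-20],0,40],[[0,0,-20],0,40],[[0,0,-12],0,40],[[0,0,-5],0,40],[[0,0,-2],0,40],[[0,0,0],0,40],[[0,0,0],0,40]]'

```text
time: 19.77
tool_pos: [0.667, 0.0284, 0.0478]
tcp_rot: [[0.352, 0.002, 0.936], [-0.936, 0.0, 0.352], [0.001, -1.0, 0.002]]
contact_force: [0.5, 0.4, -1.7]
grip_width: 0.0475
```

>>> apply_moves --rows '[[[0,0,0],0,60],[[0,0,0],0,80],[[0,0,0],0,85],[[0,0,0],0,85],[[0,0,30],0,85],[[0,0,50],0,85],[[0,0,50],0,85],[[0,0,22],0,85]]'

```text
time: 20.78
tool_pos: [0.6679, 0.0285, 0.2029]
tcp_rot: [[0.352, 0.005, 0.936], [-0.936, 0.0, 0.352], [0.001, -1.0, 0.005]]
contact_force: [-0.1, 0.3, 0.1]
grip_width: 0.0851
```

>>> apply_moves --rows '[[[-23,-12,0],0,85],[[-36,-19,0],0,85],[[-36,-19,0],0,85],[[-36,-19,0],0,85],[[-36,-19,0],0,85],[[-36,-19,0],0,85],[[-36,-18,0],0,85],[[0,0,0],0,85]]'

```text
time: 21.78
tool_pos: [0.4232, -0.098, 0.1991]
tcp_rot: [[0.349, -0.004, 0.937], [-0.937, -0.0, 0.349], [-0.001, -1.0, -0.004]]
contact_force: [-0.2, 0.1, 0.8]
grip_width: 0.085
```

Run:
```python
from h import *
from bench import r
s=r.state();print(s["tool_pos"])
d=r.grab_frame("wrist");cv2.imwrite("pics/w5.png",d["frame"][:,:,::-1])
for u,v,a,b in blobs(d["frame"],"orange",200): print(round(u),round(v),a,wray(d,s,(u,v),.014).round(4))
d=r.grab_frame("top");cv2.imwrite("pics/t5.png",d["frame"][:,:,::-1])
for c,z in dict(red=.062,gold=.044,blue=.068,green=.004).items():
    for u,v,a,b in blobs(d["frame"],c):
        p=ray(d,(u,v),z)
        if p[0]>.4 and abs(p[1])<.35: print(c,round(u),round(v),a,p.round(4))
```

```text
[ 0.42323734 -0.09803223  0.19909161]
327 206 1524.5 [ 0.4248 -0.0949  0.014 ]
red 304 210 283.0 [0.6663 0.0266 0.062 ]
gold 250 206 690.0 [0.6856 0.1567 0.044 ]
blue 218 282 108.5 [0.5011 0.2319 0.068 ]
blue 358 216 245.0 [ 0.6487 -0.1021  0.068 ]
green 363 300 59.5 [ 0.4521 -0.1111  0.004 ]
green 366 286 45.5 [ 0.4861 -0.1203  0.004 ]
green 252 212 1066.5 [0.6792 0.1558 0.004 ]
```

View pics/w5.png

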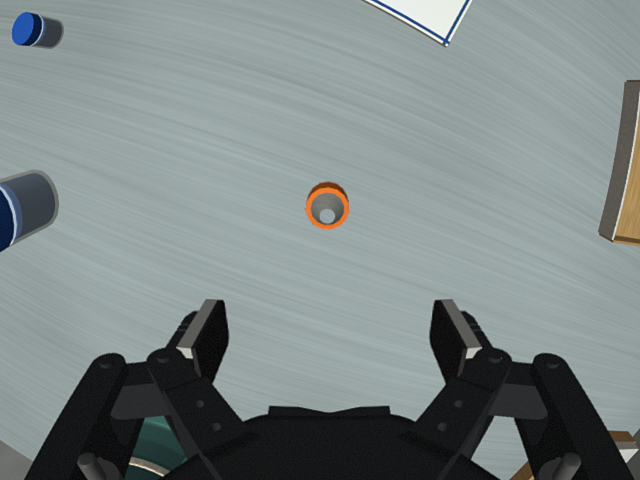

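View pics/t5.png

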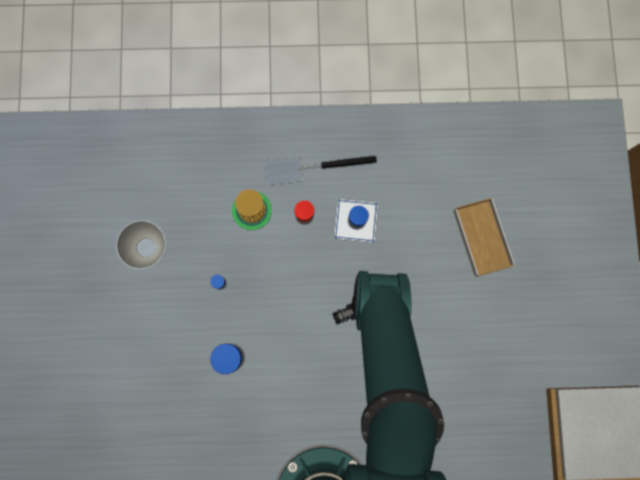

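All three items read in place: tin (.686,.157), blue jar (.649,-.102), red jar (.666,.027). The nozzle at (327,206) in the wrist view is under the gripper, so I'll grip its coupling.

>>> apply_moves --rows '[[[0,1,-40],0,85],[[0,0,-40],0,85],[[0,0,-40],0,85],[[0,0,-30],0,70],[[0,0,-16],0,60],[[0,0,-10],0,55],[[0,0,0],0,55],[[0,0,0],0,55]]' --force 20

```text
time: 22.88
tool_pos: [0.428, -0.0955, 0.0237]
tcp_rot: [[0.352, 0.001, 0.936], [-0.936, -0.0, 0.352], [0.001, -1.0, 0.001]]
contact_force: [-0.1, 0.2, 0.1]
grip_width: 0.0549
```

>>> apply_moves --rows '[[[0,0,0],0,28],[[0,0,0],0,28],[[0,0,0],0,28],[[0,0,0],0,28],[[0,0,0],0,28],[[0,0,0],0,28]]'

```text
time: 23.62
tool_pos: [0.4277, -0.0956, 0.024]
tcp_rot: [[0.352, 0.002, 0.936], [-0.936, -0.0, 0.352], [0.001, -1.0, 0.001]]
contact_force: [-0.4, -0.3, 7.0]
grip_width: 0.0357
```

>>> apply_moves --rows '[[[0,0,30],0,28],[[0,0,50],0,28],[[0,0,50],0,28],[[0,0,20],0,28],[[16,16,0],0,28],[[25,25,0],0,28],[[25,25,0],0,28],[[25,25,0],0,28]]'

```text
time: 24.62
tool_pos: [0.5185, -0.004, 0.1734]
tcp_rot: [[0.352, -0.0, 0.936], [-0.936, -0.0, 0.352], [0.0, -1.0, -0.0]]
contact_force: [0.2, -0.8, -0.0]
grip_width: 0.0355
```

>>> apply_moves --rows '[[[28,27,0],0,28],[[28,27,0],0,28],[[28,27,0],0,28],[[28,27,0],0,28],[[28,27,0],0,28],[[26,27,0],0,28],[[0,0,0],0,28],[[0,0,0],0,28]]'

```text
time: 25.62
tool_pos: [0.6832, 0.1565, 0.1727]
tcp_rot: [[0.352, -0.002, 0.936], [-0.936, -0.001, 0.352], [0.0, -1.0, -0.002]]
contact_force: [-0.2, -0.2, -1.2]
grip_width: 0.0356
```

Run:
```python
from h import *
from bench import r
s=r.state();print(s["tool_pos"],s["grip_width"])
d=r.grab_frame("wrist");cv2.imwrite("pics/w6.png",d["frame"][:,:,::-1])
for u,v,a,b in blobs(d["frame"],"gold",200): print(round(u),round(v),a,wray(d,s,(u,v),.084).round(4))
```

```text
[0.68320507 0.15654964 0.17269064] 0.03559031739076902
631 431 348.0 [ 0.5839 -0.2768  0.084 ]
328 234 9129.5 [0.6915 0.1609 0.084 ]
```

View pics/w6.png

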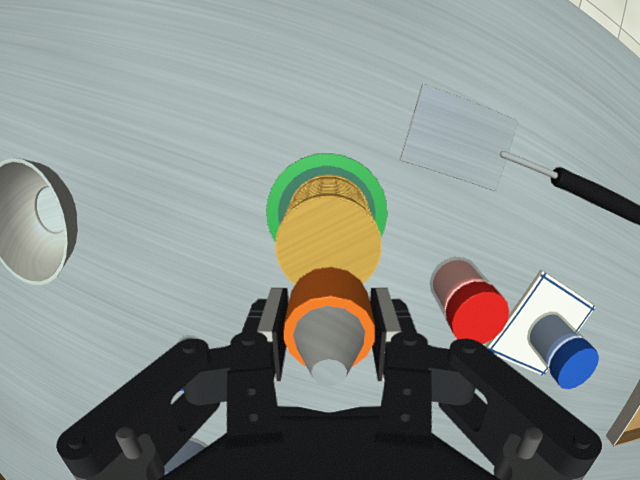

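Run:
```python
from h import *
from bench import r
s=r.state();d=r.grab_frame("wrist");n=np.array([.936,.352]);print(s["tool_pos"])
for uv,z,R in(((328,195),.084,.0325),((328,267.5),.1485,.018),((328,297),.1765,.018),((327,152.5),.004,.05)):print(wray(d,s,uv,z)[:2]-R*n)
a,b=wray(d,s,(276,246),.084),wray(d,s,(382,246),.084);print((a+b)/2,np.linalg.norm(a-b))
```

```text
[0.68311393 0.15584518 0.17283578]
[0.68336357 0.15702532]
[0.6803155  0.15575159]
[0.68078303 0.15586489]
[0.68233572 0.15764755]
[0.68430893 0.15676363 0.084     ] 0.06489034054112815
```

The nozzle is about 3 mm short of the tin's axis. I'll correct by +2, +1 mm, lower it and release.

>>> apply_moves --rows '[[[2,1,-15],0,28],[[0,0,-20],0,28],[[0,0,-15],0,28],[[0,0,-8],0,28],[[0,0,-4],0,28],[[0,0,-2],0,28],[[0,0,-1],0,28],[[0,0,0],0,28]]'

```text
time: 26.72
tool_pos: [0.6865, 0.1585, 0.1087]
tcp_rot: [[0.352, 0.001, 0.936], [-0.936, 0.0, 0.352], [0.0, -1.0, 0.001]]
contact_force: [0.4, 0.4, -0.0]
grip_width: 0.0351
```

>>> apply_moves --rows '[[[0,0,0],0,28],[[0,0,0],0,28],[[0,0,0],0,28]]'

```text
time: 27.1
tool_pos: [0.6863, 0.1584, 0.1084]
tcp_rot: [[0.352, 0.0, 0.936], [-0.936, 0.0, 0.352], [0.0, -1.0, 0.0]]
contact_force: [0.3, 0.1, -1.4]
grip_width: 0.0352
```

>>> apply_moves --rows '[[[0,0,0],0,40],[[0,0,0],0,50],[[0,0,0],0,65],[[0,0,0],0,80],[[0,0,0],0,80],[[0,0,20],0,85],[[0,0,40],0,85],[[0,0,50],0,85]]'

```text
time: 28.1
tool_pos: [0.6858, 0.1583, 0.2199]
tcp_rot: [[0.352, -0.001, 0.936], [-0.936, -0.0, 0.352], [-0.0, -1.0, -0.001]]
contact_force: [0.1, 0.2, -0.3]
grip_width: 0.0849
```

>>> apply_moves --rows '[[[-20,-20,10],0,85],[[-35,-35,0],0,85],[[-35,-35,0],0,85],[[-35,-35,0],0,85],[[-35,-35,0],0,85],[[-35,-35,0],0,85],[[-20,-35,0],0,85],[[0,-20,0],0,85]]'

```text
time: 29.1
tool_pos: [0.4693, -0.0937, 0.2296]
tcp_rot: [[0.35, 0.0, 0.937], [-0.937, -0.001, 0.35], [0.001, -1.0, -0.0]]
contact_force: [0.3, 0.0, 0.3]
grip_width: 0.0852
```

Run:
```python
from h import *
from bench import r
print(r.state()["tool_pos"],r.state()["contact_force"])
d=r.grab_frame("top");ims=[cv2.resize(d["frame"][120:320,180:500],(640,400),interpolation=2)]
for c,z in dict(red=.062,orange=.098,gold=.044,blue=.068,green=.004).items():
    for u,v,a,b in blobs(d["frame"],c):
        p=ray(d,(u,v),z)
        if p[0]>.55 and abs(p[1])<.35: print(c,round(u),round(v),a,p.round(4))
d=r.grab_frame("scene");cv2.imwrite("pics/s7.png",np.hstack([ims[0][:,:400],cv2.resize(d["frame"][140:340,180:380],(400,400))])[:,:,::-1])
for c,z in dict(red=.062,orange=.098,gold=.044,blue=.068).items():
    for u,v,a,b in blobs(d["frame"],c):
        p=ray(d,(u,v),z)
        if p[0]>.55 and abs(p[1])<.35: print("s",c,round(u),round(v),a,p.round(4))
```

```text
[ 0.46926151 -0.09365164  0.22964319] [0.29591024 0.04759383 0.26056946]
red 304 210 283.5 [0.6663 0.0266 0.062 ]
orange 247 200 168.0 [0.6876 0.1577 0.098 ]
gold 250 205 691.5 [0.6858 0.1566 0.044 ]
blue 358 216 245.0 [ 0.6487 -0.1021  0.068 ]
green 252 212 1067.0 [0.6792 0.1558 0.004 ]
s red 282 247 211.0 [0.6654 0.0211 0.062 ]
s orange 304 279 191.5 [0.6893 0.1589 0.098 ]
s gold 305 294 1077.5 [0.6867 0.1565 0.044 ]
s blue 261 210 160.0 [ 0.6482 -0.1094  0.068 ]
```

View pics/s7.png

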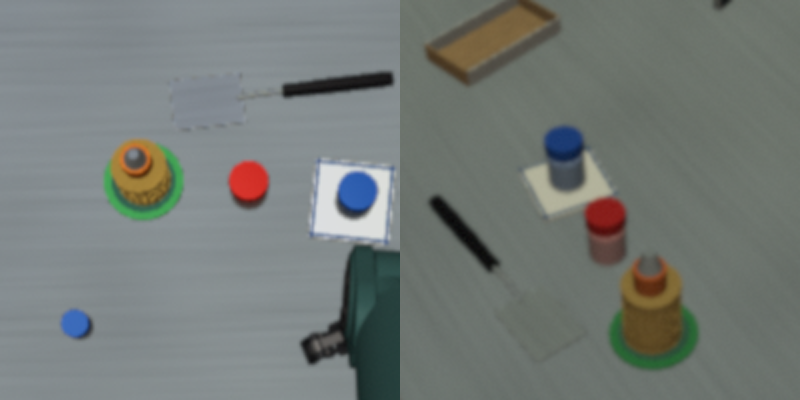

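The final views show the nozzle standing tip up on the tin, and everything in place and upright. Handing in.

```bash
python3 -c "
from bench import r
print(r.job_done())"
```

```text
the job is handed in; nothing more can be done
None
```

The decorating station is laid out and handed in at about 29 s of robot time; the hand-in reports no verdict. I placed the gold tin first, then the blue jar (the middle of the three sizes), then the red jar. The nozzle went on last, tip up on the tin.

My last checks used the top camera against where I found the mat and tile:

| Item | Offset from target |
|---|---|
| Tin from mat centre | about 2–3 mm |
| Blue jar from tile centre | about 2 mm |
| Red jar from midpoint | about 2 mm |
| Nozzle from tin axis | about 2–3 mm |

All four looked upright in both views, and the arm was clear of them. The bowl, tray and spatula looked unmoved in the pictures, but I didn't measure them. The bowl is not in the last cropped picture.

One check disagreed: the scene camera put the jars 5–7 mm further towards −y than the top camera did. It showed a similar bias at the start, before anything moved, so I relied on the top and wrist cameras. Even taken at face value it stays inside the limits, though the blue jar at about 9.5 mm would be close to its 12 mm.

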